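# Set the running clearance of a hold-down jig

### The arm

A 6-joint arm with a two-finger parallel gripper is mounted at the origin on the work surface. World frame = base frame: x ahead of the robot, y to its left, z up, the work surface at z = 0. Lengths are in m, angles in rad, forces in N, time in s.
With the tool pointing down it reaches from about 0.3 to 0.85 m from the base axis. Payload 4.2 kg.
Tool frame: the origin (TCP) lies at the centre of the arm's flange, where the gripper is bolted on; the fingertips stand 191 mm ahead of it and the grasp point (between the pads) lies 172 mm ahead of it; z points along the fingers, y is the line along which they close (so a half turn about z gives the same grasp; the last joint's range is limited). The gripper opens to 91 mm and grips with 3 to 60 N. Pads are 32 mm wide; open, the fingers measure 118 mm over their backs; the gripper's body (76 mm by 178 mm) begins 60 mm behind the grasp point.
Start: joints at [1.227, 0.32, 1.565, -0, 1.257, -0.02], TCP at [0.183, 0.545, 0.405] pointing down, gripper open.
Joint ranges: [-3.11, 3.11], [-0.84, 2.01], [0.21, 2.61], [-1.34, 4.49], [0.05, 2.63], [-2.56, 2.56]. Speed limits (rad/s): [2.57, 2.57, 3.14, 3.14, 3.14, 3.14].

### API

Orientations are given as a unit quaternion [x, y, z, w].
In Python, from rig import sense, viewer, hand_in gives the robot as it stands.
- The arm moves only by the shell command python3 -m handwheel 'ROWS' [FORCE]. ROWS is a JSON object of lists of equal length, an entry for each row: "translation": the shift along the world's x, y, z in cm, a list of three; "dr": the turn, a rotation vector about the world's x, y, z in rad, a list of three; "hand": the closure, from 0 (fully open) to 1 (shut). A call has 1 to 20 rows; each row is the pose to reach, as a shift and turn from the pose commanded when the call began; what a row does not reach only later rows make up. A row lasts 1/10 s, in which the tool goes at most 50 mm and 8.59 degrees, less where a joint would pass 70% of its speed; a pose out of reach is approached as far as the arm can. A call with a gripper value outside its range is refused whole. The fingers move at their own pace and stop on an object; FORCE is the grip in N (left out, the last holds). Time passes only in rows, so rows that repeat a pose let the fingers close. It gives the time, the measured TCP pose, the force, the opening and the grip force at its end, in the units of the state.
- sense(): the state, without advancing time (a new reading comes with each control period).
- viewer.get_image(name): name is "scene" or "top"; returns a dict with "pixels" (480x640x3 uint8, red, green, blue), "camera_matrix" (3x3 intrinsics, pixels), "eye" and "attitude" of the camera in the world. Camera axes: x right, y down, z forward; pixel columns grow to the right and rows downward; lengths in m; the calibration is good to about 2 mm. A picture is of the moment at which its call begins. There is no depth.
- hand_in(): hands the job in; it is judged then, once.
The state is a dict: "t": time; "joint_positions": joint angles; "joint_velocities": joint speeds; "effort": joint torques, N m; "ee_pos": TCP position; "tool_rot": TCP orientation; "wrist_force": force on the tool from outside, world axes, zero at the start; "moment": the same for the moment, N m; "gripper_width": finger opening in m; "grasp_force": force on a finger pad.
Only numpy, scipy, OpenCV 4.12 (cv2) and the standard library are available. Lean on these libraries where they do the work, as an engineer would, in place of code of your own. Each camera call takes 0.05 s, during which the arm holds its last target. There are 200 camera calls.

### The job

Set the clearance of the hold-down jig: take the red crank handle and turn the screw clockwise until the blue shoe bottoms on the wooden strip and you feel it snug, without forcing it, then back the screw off by a quarter of a turn and let go. Leave the can, jar, hammer and pot where they are.

Things in the scene. Friction and masses are not known exactly. Their poses are not given: they have to be found in the camera images.
- jig: Fixed wooden hold-down jig. Plywood bed 200 x 260 x 20 mm (x, y, z; origin at the centre of its underside) with a bridge over its middle: two posts 26 x 50 mm centred at x = -62 and +62 mm, and a crossbar 150 mm long (x) and 50 mm wide, top 96 mm above the table. The screw stands upright in the middle of the crossbar, its axis the jig's z axis, in a brass nut whose top is at 101 mm.
- crank: Steel screw with a crank arm: origin low on the screw's axis, z up, x along the arm to the handle. The arm is level, 16 mm wide, reaching 50 mm from the axis to the handle; its top starts 128 mm above the table. Clockwise from above tightens; all sinks 6 mm a turn. It bottoms 0.35 to 1.2 turns from its start and stops dead within 5 degrees. It turns with 1 to 3 N at the handle and stays where left.
- handle_grip (a point): Where to grip: on the axis of the crank's red upright handle, 18 mm across, 46 mm tall (29 mm below this point to 17 mm above), 50 mm out from the screw's axis. It spins freely on its pin, so the hand need not turn as it goes round. Starts 158.5 mm above the table. Snug at the bottom is a push of 4 to 10 N on the handle, along its circle; 25 N is forcing the screw.
- shoe: Blue plastic shoe, 60 x 46 x 12 mm, that hangs on the screw under the crossbar; origin at the centre of its underside, z up. It does not turn, only rises and sinks with the screw, 6 mm a turn (1.5 mm a quarter turn). Its underside starts 51.5 mm above the table.
- strip: Pale wooden strip, 70 mm wide (x), 240 mm long (y), 30 mm thick, fixed in a groove of the bed under the shoe; origin at the centre of its underside, so its top is 30 mm above the origin. The top starts 2.2 to 7 mm below the shoe: a pose reading (1.5 mm is a quarter turn) is too coarse to tell when it bottoms.
- can: Bystander: drinks can, green band, pale ends, 66 mm across, 115 mm tall, upright; origin at its underside. Leave it alone.
- jar: Bystander: black jar with a pale lid, 90 mm across, 120 mm tall, upright; origin at its underside. Leave it alone.
- hammer: Bystander: hammer lying flat, about 275 mm long along its x (head at +x, 85 mm wide), up to 28 mm high; origin at its middle, underside. Leave it alone.
- pot: Bystander: empty white plastic pot, 80 mm across, 60 mm tall; origin at its underside. Leave it alone.

How it is judged:
On the way:
1. the screw is bottomed: the shoe bears snugly on the strip (contact force between shoe and strip above 80 N), for 0.1 s.
At the end, for the whole second after the job is handed in: the shoe stands clear of the strip by a quarter turn of the screw, 1.5 mm, within 0.45 mm (27 degrees), with the handle released (z of shoe in the frame of strip between 0.03105 and 0.03195 m); the robot touches nothing.
It fails at once if the screw is forced: the shoe is pressed on the strip with more than 1200 N (about 25 N at the handle) (contact force between shoe and strip above 1200 N).
It fails at once if a bystander is moved by more than 20 mm (distance of any of can, jar, hammer, pot from where it was at the start of the episode above 0.02 m).
It also fails if it takes over 69 s, if anything falls off the work surface, if the arm or the gripper's body presses on something with over 40 N, if the wrist force passes 120 N, or if a joint passes its speed limit or range.

## Working session

There is one attempt and no reset: what is moved stays moved. The work goes in short steps, Python scripts to look and compute and a shell command to move; the robot and the scene stay as the last step left them, time stands still between calls to the robot, and variables do not carry over. Pictures are saved under pics/ and viewed, at most 10 in all, crops included, and the job is handed in when it is done.

```bash
mkdir -p pics; cat > h.py <<'E'
import numpy as np, cv2
from rig import sense, viewer, hand_in
from scipy.spatial.transform import Rotation as R
def pic(n,f):
    d=viewer.get_image(n); cv2.imwrite('pics/'+f,d["pixels"][:,:,::-1]); return d
def rot(a):
    a=np.array(a,float)
    return a if a.shape==(3,3) else R.from_quat(a).as_matrix()
def ray(d,u,v,z):
    K=np.array(d["camera_matrix"]);r=rot(d["attitude"])@np.linalg.inv(K)@[u,v,1]
    e=np.array(d["eye"]);return e+r*(z-e[2])/r[2]
E
python3 - <<'E'
from h import *
for n in("scene","top"):
    d=pic(n,n+'0.png');print(n,d["camera_matrix"],d["eye"],d["attitude"])
print(sense())
E
```

```text
scene [[570.87528866   0.         323.90709522]
 [  0.         570.87528866 231.02546547]
 [  0.           0.           1.        ]] [ 1.51682746 -0.12216542  0.98140362] [ 0.67776545  0.61089019 -0.26863485 -0.30867862]
top [[472.52495632   0.         320.37426969]
 [  0.         472.52495632 244.43372525]
 [  0.           0.           1.        ]] [ 3.07270738e-01 -9.40801451e-04  1.14981209e+00] [-0.68948651  0.7165059  -0.07465327  0.07519667]
{'t': 0.1, 'joint_positions': array([ 1.22698108e+00,  3.20233120e-01,  1.56556269e+00, -1.70822400e-05,
        1.25739536e+00, -2.00157956e-02]), 'joint_velocities': array([-2.48950082e-05, -2.30064270e-03, -3.60333246e-03, -4.58024458e-04,
        1.26896427e-03,  1.46404102e-03]), 'effort': array([ 6.09139370e-04, -4.13334846e+01, -2.32510793e+01,  7.28020398e-02,
        4.22576303e-02, -5.07246511e-05]), 'ee_pos': array([0.18290767, 0.54497424, 0.40399896]), 'tool_rot': array([ 1.61190722e-01,  9.86922952e-01, -7.87539179e-04, -1.36607912e-04]), 'wrist_force': array([-0.33629079,  1.29170619,  0.73100022]), 'moment': array([-0.01523922, -0.04941926, -0.02801574]), 'grasp_force': 0.0, 'gripper_width': 0.09112449060280968}
```

View pics/scene0.png

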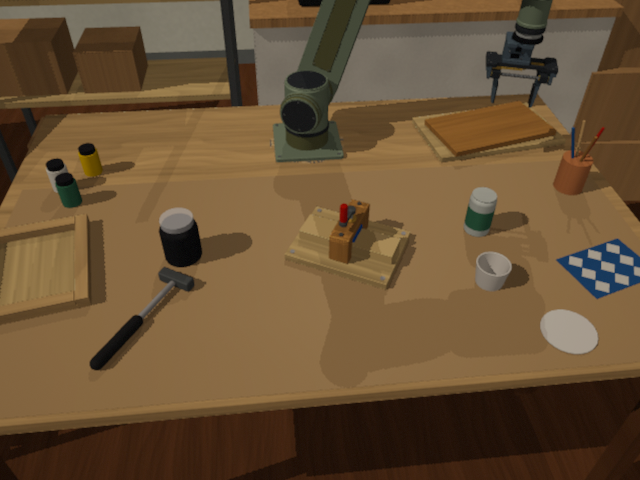

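View pics/top0.png

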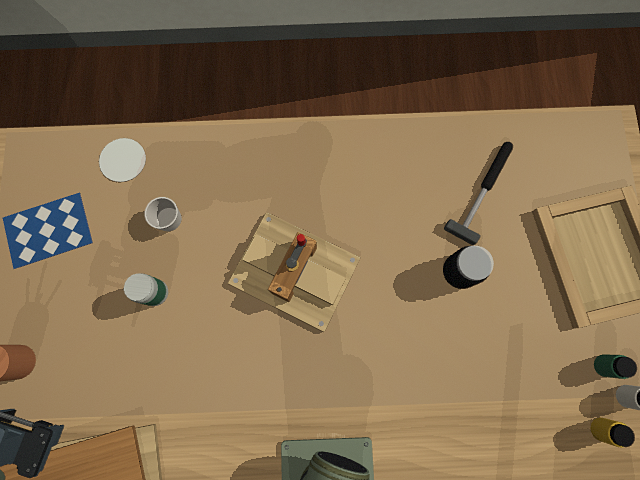

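The top view shows the jig at about (295,270), the red handle at about (301,240), and the bystanders well clear of it. I'll enlarge the jig in both views.

```bash
python3 - <<'E'
import cv2,numpy as np
a=cv2.imread('pics/top0.png')[205:340,220:370];b=cv2.imread('pics/scene0.png')[190:285,280:420]
a=cv2.resize(a,None,fx=4,fy=4,interpolation=2);b=cv2.resize(b,None,fx=4,fy=4,interpolation=2)
cv2.imwrite('pics/c1.png',a)
cv2.imwrite('pics/c2.png',b)
E
```

```text
(no output)
```

View pics/c1.png

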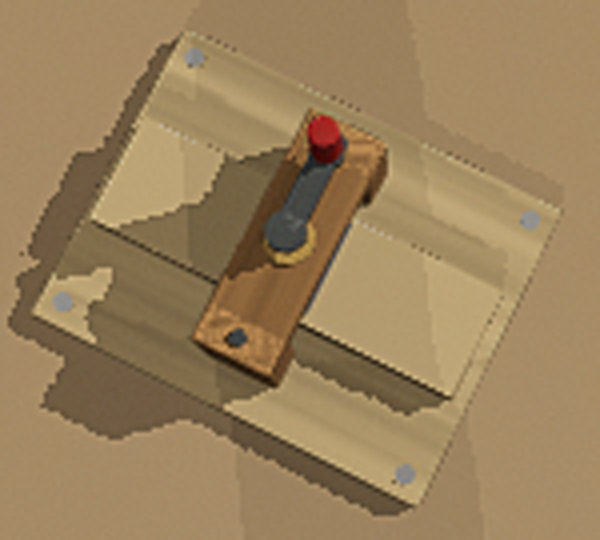

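View pics/c2.png

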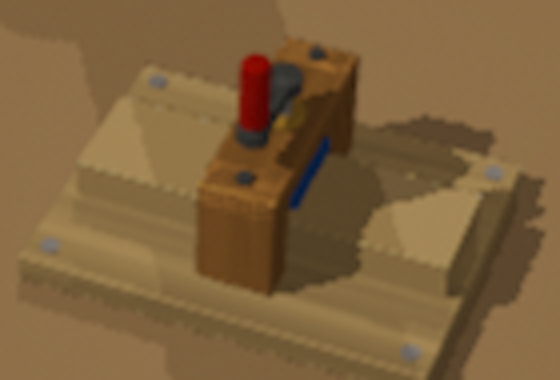

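Crop 1 shows the handle top at (322,126), the crank hub at (288,230), and the bed corners at (187,32), (560,210), (415,505) and (35,315). In crop 2 the handle top centre is at (255,62).

```bash
python3 - <<'E'
from h import *
d=viewer.get_image("top")
f=lambda u,v,z:ray(d,220+(u-1.5)/4,205+(v-1.5)/4,z)
h=f(322,126,.1755);s=f(288,230,.130)
c=[f(*p,.02) for p in((187,32),(560,210),(415,505),(35,315))]
m=np.mean(c,0);v=h-m
print(h,s,c,m,v,np.hypot(*v[:2]),np.degrees(np.arctan2(v[1],v[0])))
dd=viewer.get_image("scene");print(ray(dd,280+255/4,190+62/4,.1755))
x=c[0]-c[3]+c[1]-c[2];print(np.degrees(np.arctan2(x[1],x[0])))
print(R.from_quat(sense()["tool_rot"]).as_matrix())
E
```

```text
[0.5369336  0.03795405 0.1755    ] [0.48991766 0.06007144 0.13      ] [array([0.63676395, 0.12619898, 0.02      ]), array([ 0.51554108, -0.09888314,  0.02      ]), array([ 0.34259379, -0.00390533,  0.02      ]), array([0.46365647, 0.22003582, 0.02      ])] [0.48963882 0.06086158 0.02      ] [ 0.04729477 -0.02290754  0.1555    ] 0.052550460178662176 -25.843532769898708
[0.53752809 0.0407054  0.1755    ]
-28.617797218188564
[[-9.48034133e-01  3.18168440e-01 -3.56148171e-04]
 [ 3.18168639e-01  9.48033628e-01 -9.78766488e-04]
 [ 2.62278354e-05 -1.04121922e-03 -9.99999458e-01]]
```

```bash
python3 -m handwheel '{"translation":[[5,-5,0],[9,-9,0],[12,-14,0],[15,-18,0],[18,-22,0],[21,-26,0],[23,-30,0],[25,-34,0],[28,-38,0],[30,-42,0],[32,-46,0],[34,-49,0],[35.2,-50.6,0],[35.2,-50.6,0],[35.2,-50.6,0],[35.2,-50.6,0],[35.2,-50.6,0],[35.2,-50.6,0]],"dr":[[0,0,0],[0,0,0],[0,0,0],[0,0,0],[0,0,0],[0,0,0],[0,0,0],[0,0,0],[0,0,0],[0,0,0],[0,0,0],[0,0,0],[0,0,0],[0,0,0],[0,0,0],[0,0,0],[0,0,0],[0,0,0]],"hand":[0,0,0,0,0,0,0,0,0,0,0,0,0,0,0,0,0,0]}' 30
python3 - <<'E'
from h import *
s=sense();print(s["wrist_force"],s["joint_positions"])
a=pic("top","t.png")["pixels"][190:340,220:370,::-1];b=pic("scene","s.png")["pixels"][120:270,280:430,::-1]
cv2.imwrite('pics/c3.png',cv2.resize(np.hstack([a,b]),(800,400),interpolation=2))
E
```

```text
t: 2.0
ee_pos: [0.5345, 0.0401, 0.405]
tool_rot: [0.16, 0.987, 0.0, 0.0]
wrist_force: [-0.2, -0.0, -0.5]
gripper_width: 0.0913
grasp_force: 0.0
[-0.23514965 -0.03951603 -0.53117168] [ 5.33206770e-02  2.58067395e-01  1.65233272e+00  2.10799830e-04
  1.23101256e+00 -1.19536154e+00]
```

View pics/c3.png

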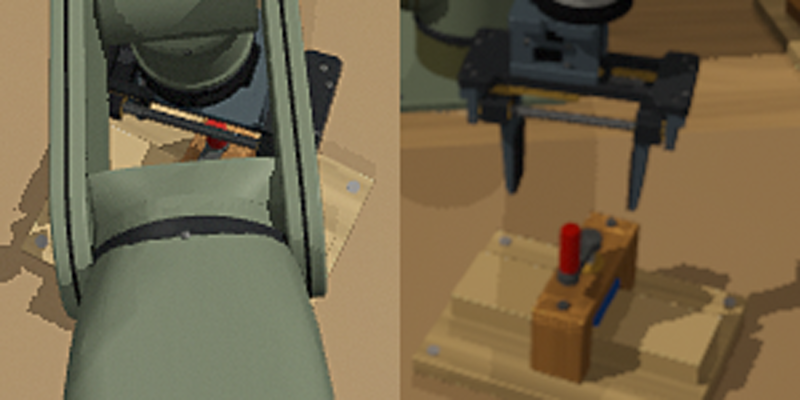

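The fingers straddle the red handle, at (570,250) in the right half, and stand above it. I'll descend and close the gripper.

```bash
python3 -m handwheel '{"translation":[[0,0,-2],[0,0,-4],[0,0,-6],[0,0,-7.4],[0,0,-7.4],[0,0,-7.4],[0,0,-7.4]],"dr":[[0,0,0],[0,0,0],[0,0,0],[0,0,0],[0,0,0],[0,0,0],[0,0,0]],"hand":[0,0,0,0,0,0,0]}' 20
python3 -m handwheel '{"translation":[[0,0,0],[0,0,0],[0,0,0],[0,0,0],[0,0,0],[0,0,0],[0,0,0],[0,0,0],[0,0,0],[0,0,0],[0,0,0],[0,0,0]],"dr":[[0,0,0],[0,0,0],[0,0,0],[0,0,0],[0,0,0],[0,0,0],[0,0,0],[0,0,0],[0,0,0],[0,0,0],[0,0,0],[0,0,0]],"hand":[1,1,1,1,1,1,1,1,1,1,1,1]}' 20
python3 - <<'E'
from h import *
a=pic("scene","s2.png")["pixels"][150:270,270:430,::-1]
cv2.imwrite('pics/c4.png',cv2.resize(a,(800,600),interpolation=2))
E
```

```text
t: 2.8
ee_pos: [0.5353, 0.0392, 0.3318]
tool_rot: [0.161, 0.987, 0.0, 0.001]
wrist_force: [0.7, 0.9, -0.3]
gripper_width: 0.0912
grasp_force: 0.0
t: 4.0
ee_pos: [0.5349, 0.039, 0.3308]
tool_rot: [0.161, 0.987, -0.0, 0.0]
wrist_force: [-0.3, -0.6, 0.2]
gripper_width: 0.0175
grasp_force: 20.0
```

View pics/c4.png

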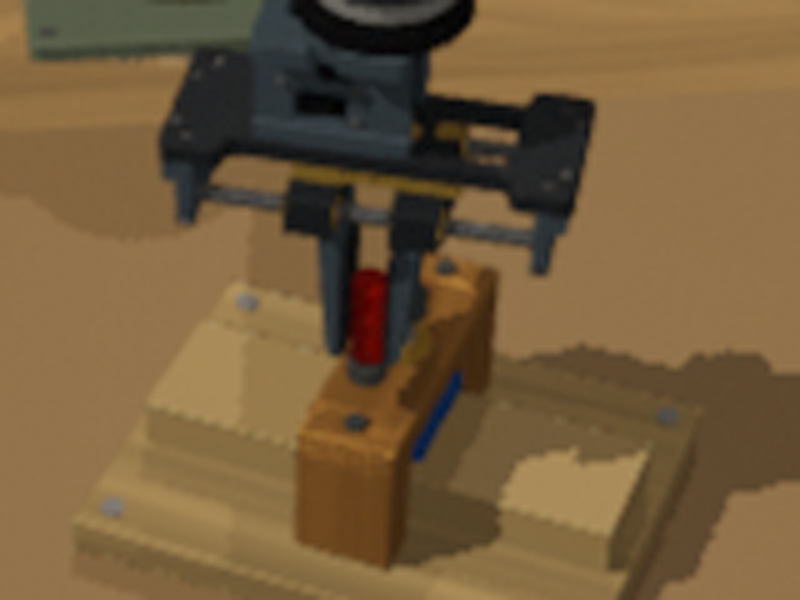

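The handle is gripped at (370,320) with the opening at 17.5 mm. Next I'll print an arc table and write a force guard.

```bash
cat > g.py <<'E'
# state in crank polar coords; exit 1 if tangential (tightening) push exceeds limit argv[1]
import sys
from h import *
C=np.array(eval(open('C.txt').read()))
s=sense();p=s["ee_pos"];v=p[:2]-C;r=np.hypot(*v);a=np.arctan2(v[1],v[0])
t=np.array([np.sin(a),-np.cos(a)]);F=s["wrist_force"]
push=-F[:2]@t
print(f"t={s['t']:.1f} ang={np.degrees(a):.1f} r={r*1e3:.1f} z={p[2]*1e3:.1f} push={push:.1f} rad={F[:2]@v/r:.1f} Fz={F[2]:.1f} g={s['grasp_force']:.0f}")
sys.exit(push>float(sys.argv[1]))
E
echo '[.4897,.0605]'>C.txt; python3 g.py 9
python3 - <<'E'
import numpy as np
a0=np.radians(-25.4)
for k in range(0,125,4):
    a=a0-np.radians(k);print(k,np.round(5*np.array([np.cos(a)-np.cos(a0),np.sin(a)-np.sin(a0),-.12*k/360]),2).tolist())
E
```

```text
t=4.0 ang=-25.4 r=50.1 z=330.8 push=-1.0 rad=0.2 Fz=0.1 g=20
0 [0.0, 0.0, -0.0]
4 [-0.16, -0.31, -0.01]
8 [-0.34, -0.61, -0.01]
12 [-0.54, -0.89, -0.02]
16 [-0.77, -1.16, -0.03]
20 [-1.01, -1.42, -0.03]
24 [-1.26, -1.65, -0.04]
28 [-1.54, -1.87, -0.05]
32 [-1.82, -2.07, -0.05]
36 [-2.12, -2.25, -0.06]
40 [-2.44, -2.4, -0.07]
44 [-2.76, -2.54, -0.07]
48 [-3.09, -2.65, -0.08]
52 [-3.43, -2.73, -0.09]
56 [-3.77, -2.8, -0.09]
60 [-4.12, -2.84, -0.1]
64 [-4.46, -2.86, -0.11]
68 [-4.81, -2.85, -0.11]
72 [-5.16, -2.81, -0.12]
76 [-5.5, -2.76, -0.13]
80 [-5.84, -2.68, -0.13]
84 [-6.18, -2.57, -0.14]
88 [-6.5, -2.44, -0.15]
92 [-6.82, -2.29, -0.15]
96 [-7.12, -2.12, -0.16]
100 [-7.41, -1.93, -0.17]
104 [-7.69, -1.72, -0.17]
108 [-7.95, -1.49, -0.18]
112 [-8.2, -1.24, -0.19]
116 [-8.42, -0.97, -0.19]
120 [-8.63, -0.69, -0.2]
124 [-8.82, -0.4, -0.21]False
```

```bash
python3 -m handwheel '{"translation":[[-0.16,-0.31,-0.01],[-0.34,-0.61,-0.01],[-0.54,-0.89,-0.02],[-0.77,-1.16,-0.03],[-1.01,-1.42,-0.03]],"dr":[[0,0,0],[0,0,0],[0,0,0],[0,0,0],[0,0,0]],"hand":[1,1,1,1,1]}' >/dev/null; python3 g.py 9 && python3 -m handwheel '{"translation":[[-0.25,-0.23,-0.01],[-0.53,-0.45,-0.02],[-0.81,-0.65,-0.02],[-1.11,-0.83,-0.03],[-1.43,-0.98,-0.04]],"dr":[[0,0,0],[0,0,0],[0,0,0],[0,0,0],[0,0,0]],"hand":[1,1,1,1,1]}' ; python3 g.py 9
```

```text
t=4.5 ang=-45.7 r=49.8 z=330.4 push=1.0 rad=-3.4 Fz=-0.5 g=20
t=4.5 ang=-45.7 r=49.8 z=330.4 push=1.0 rad=-3.4 Fz=-0.5 g=20False
False
```

```bash
sed -i 's/sys.exit(.*/sys.exit(int(push>float(sys.argv[1])))/' g.py
python3 -m handwheel '{"translation":[[-0.25,-0.23,-0.01],[-0.53,-0.45,-0.02],[-0.81,-0.65,-0.02],[-1.11,-0.83,-0.03],[-1.43,-0.98,-0.04]],"dr":[[0,0,0],[0,0,0],[0,0,0],[0,0,0],[0,0,0]],"hand":[1,1,1,1,1]}' >/dev/null; python3 g.py 9 && python3 -m handwheel '{"translation":[[-0.32,-0.14,0],[-0.65,-0.25,-0.01],[-0.99,-0.33,-0.02],[-1.33,-0.4,-0.02],[-1.68,-0.44,-0.03]],"dr":[[0,0,0],[0,0,0],[0,0,0],[0,0,0],[0,0,0]],"hand":[1,1,1,1,1]}' >/dev/null; python3 g.py 9 && python3 -m handwheel '{"translation":[[-0.34,-0.02,-0.01],[-0.69,-0.01,-0.01],[-1.04,0.03,-0.02],[-1.38,0.08,-0.03],[-1.72,0.16,-0.03]],"dr":[[0,0,0],[0,0,0],[0,0,0],[0,0,0],[0,0,0]],"hand":[1,1,1,1,1]}' >/dev/null; python3 g.py 9
```

```text
t=5.0 ang=-65.6 r=49.6 z=329.9 push=2.4 rad=-4.7 Fz=-1.3 g=20
t=5.5 ang=-85.4 r=49.4 z=329.6 push=0.8 rad=-7.3 Fz=-2.2 g=20
t=6.0 ang=-104.8 r=49.3 z=329.4 push=1.4 rad=-8.1 Fz=-5.0 g=20
```

```bash
echo '[.4902,.0612]'>C.txt; cat > tab.py <<'E'
# increments (cm) between crank angles, from rounded cumulative commands; args: start cmd x y (cm), a_start, a_end, step
import sys, numpy as np
x,y,a,b,st=map(float,sys.argv[1:6]); C=np.array(eval(open('C.txt').read()))*100
p=np.array([x,y]);n=0
while a-st>=b-1e-6:
    a-=st; q=np.round(C+5*np.array([np.cos(np.radians(a)),np.sin(np.radians(a))]),2)
    z=round(.6*(a+25.4)/360,2); z0=round(.6*(a+st+25.4)/360,2)
    print(f"{a:.1f} [{q[0]-p[0]:.2f},{q[1]-p[1]:.2f},{z-z0:.2f}]",end=('  ' if (n+1)%4 else '\n')); p=q;n+=1
print('end cmd',p)
E
# commanded now: start (53.49,3.91) + sums
python3 tab.py 47.65 1.23 -105.4 -145.4 4; python3 tab.py 44.90 3.28 -145.4 -225.4 2
```

```text
-109.4 [-0.29,0.17,-0.01]  -113.4 [-0.33,0.13,-0.01]  -117.4 [-0.31,0.15,0.00]  -121.4 [-0.31,0.17,-0.01]
-125.4 [-0.29,0.19,-0.01]  -129.4 [-0.27,0.22,0.00]  -133.4 [-0.27,0.23,-0.01]  -137.4 [-0.24,0.25,-0.01]
-141.4 [-0.23,0.26,0.00]  -145.4 [-0.21,0.28,-0.01]  end cmd [44.9   3.28]
-147.4 [-0.09,0.15,0.00]  -149.4 [-0.09,0.14,-0.01]  -151.4 [-0.09,0.16,0.00]  -153.4 [-0.08,0.15,0.00]
-155.4 [-0.08,0.16,-0.01]  -157.4 [-0.07,0.16,0.00]  -159.4 [-0.06,0.16,0.00]  -161.4 [-0.06,0.17,-0.01]
-163.4 [-0.05,0.16,0.00]  -165.4 [-0.05,0.17,0.00]  -167.4 [-0.04,0.17,-0.01]  -169.4 [-0.03,0.17,0.00]
-171.4 [-0.03,0.17,0.00]  -173.4 [-0.03,0.18,-0.01]  -175.4 [-0.01,0.17,0.00]  -177.4 [-0.01,0.17,0.00]
-179.4 [-0.01,0.18,-0.01]  -181.4 [0.00,0.17,0.00]  -183.4 [0.01,0.18,0.00]  -185.4 [0.01,0.17,-0.01]
-187.4 [0.02,0.17,0.00]  -189.4 [0.03,0.18,0.00]  -191.4 [0.03,0.17,-0.01]  -193.4 [0.04,0.17,0.00]
-195.4 [0.04,0.17,0.00]  -197.4 [0.05,0.17,-0.01]  -199.4 [0.05,0.16,0.00]  -201.4 [0.06,0.16,0.00]
-203.4 [0.07,0.17,-0.01]  -205.4 [0.07,0.15,0.00]  -207.4 [0.08,0.16,0.00]  -209.4 [0.08,0.15,-0.01]
-211.4 [0.09,0.16,0.00]  -213.4 [0.10,0.14,0.00]  -215.4 [0.09,0.15,-0.01]  -217.4 [0.11,0.14,0.00]
-219.4 [0.11,0.13,0.00]  -221.4 [0.11,0.14,-0.01]  -223.4 [0.12,0.13,0.00]  -225.4 [0.12,0.12,0.00]
end cmd [45.51  9.68]
```

```bash
exec 3>/dev/null
python3 -m handwheel '{"translation":[[-0.29,0.17,-0.01],[-0.62,0.30,-0.02],[-0.93,0.45,-0.02],[-1.24,0.62,-0.03],[-1.53,0.81,-0.04]],"dr":[[0,0,0],[0,0,0],[0,0,0],[0,0,0],[0,0,0]],"hand":[1,1,1,1,1]}' >&3; python3 g.py 6 && python3 -m handwheel '{"translation":[[-0.27,0.22,0],[-0.54,0.45,-0.01],[-0.78,0.70,-0.02],[-1.01,0.96,-0.02],[-1.22,1.24,-0.03]],"dr":[[0,0,0],[0,0,0],[0,0,0],[0,0,0],[0,0,0]],"hand":[1,1,1,1,1]}' >&3; python3 g.py 5.5 &&
python3 -m handwheel '{"translation":[[-0.09,0.15,0]],"dr":[[0,0,0]],"hand":[1]}' >&3 && python3 g.py 5.5 &&
python3 -m handwheel '{"translation":[[-0.09,0.14,-0.01]],"dr":[[0,0,0]],"hand":[1]}' >&3 && python3 g.py 5.5 &&
python3 -m handwheel '{"translation":[[-0.09,0.16,0]],"dr":[[0,0,0]],"hand":[1]}' >&3 && python3 g.py 5.5 &&
python3 -m handwheel '{"translation":[[-0.08,0.15,0]],"dr":[[0,0,0]],"hand":[1]}' >&3 && python3 g.py 5.5 &&
python3 -m handwheel '{"translation":[[-0.08,0.16,-0.01]],"dr":[[0,0,0]],"hand":[1]}' >&3 && python3 g.py 5.5 &&
python3 -m handwheel '{"translation":[[-0.07,0.16,0]],"dr":[[0,0,0]],"hand":[1]}' >&3 && python3 g.py 5.5 &&
python3 -m handwheel '{"translation":[[-0.06,0.16,0]],"dr":[[0,0,0]],"hand":[1]}' >&3 && python3 g.py 5.5 &&
python3 -m handwheel '{"translation":[[-0.06,0.17,-0.01]],"dr":[[0,0,0]],"hand":[1]}' >&3 && python3 g.py 5.5
```

```text
t=6.5 ang=-124.5 r=49.6 z=329.1 push=1.5 rad=-6.2 Fz=-4.7 g=20
t=7.0 ang=-145.0 r=49.7 z=328.8 push=2.0 rad=-5.0 Fz=-5.0 g=20
t=7.2 ang=-147.1 r=49.6 z=328.8 push=1.8 rad=-3.9 Fz=-6.5 g=20
t=7.2 ang=-149.0 r=49.7 z=328.8 push=1.8 rad=-5.2 Fz=-5.7 g=20
t=7.3 ang=-151.1 r=49.7 z=328.7 push=1.2 rad=-4.7 Fz=-5.8 g=20
t=7.5 ang=-153.0 r=49.7 z=328.7 push=1.3 rad=-4.5 Fz=-6.0 g=20
t=7.5 ang=-155.0 r=49.7 z=328.7 push=1.9 rad=-4.9 Fz=-4.7 g=20
t=7.7 ang=-157.1 r=49.7 z=328.6 push=1.2 rad=-4.0 Fz=-5.0 g=20
t=7.8 ang=-159.0 r=49.7 z=328.6 push=1.6 rad=-5.8 Fz=-5.5 g=20
t=7.8 ang=-161.1 r=49.7 z=328.6 push=2.0 rad=-4.2 Fz=-5.2 g=20
```

```bash
exec 3>/dev/null
python3 -m handwheel '{"translation":[[-0.05,0.16,0]],"dr":[[0,0,0]],"hand":[1]}' >&3 && python3 g.py 4.5 &&
python3 -m handwheel '{"translation":[[-0.05,0.17,0]],"dr":[[0,0,0]],"hand":[1]}' >&3 && python3 g.py 4.5 &&
python3 -m handwheel '{"translation":[[-0.04,0.17,-0.01]],"dr":[[0,0,0]],"hand":[1]}' >&3 && python3 g.py 4.5 &&
python3 -m handwheel '{"translation":[[-0.03,0.17,0]],"dr":[[0,0,0]],"hand":[1]}' >&3 && python3 g.py 4.5 &&
python3 -m handwheel '{"translation":[[-0.03,0.17,0]],"dr":[[0,0,0]],"hand":[1]}' >&3 && python3 g.py 4.5 &&
python3 -m handwheel '{"translation":[[-0.03,0.18,-0.01]],"dr":[[0,0,0]],"hand":[1]}' >&3 && python3 g.py 4.5 &&
python3 -m handwheel '{"translation":[[-0.01,0.17,0]],"dr":[[0,0,0]],"hand":[1]}' >&3 && python3 g.py 4.5 &&
python3 -m handwheel '{"translation":[[-0.01,0.17,0]],"dr":[[0,0,0]],"hand":[1]}' >&3 && python3 g.py 4.5 &&
python3 -m handwheel '{"translation":[[-0.01,0.18,-0.01]],"dr":[[0,0,0]],"hand":[1]}' >&3 && python3 g.py 4.5 &&
python3 -m handwheel '{"translation":[[0,0.17,0]],"dr":[[0,0,0]],"hand":[1]}' >&3 && python3 g.py 4.5 &&
python3 -m handwheel '{"translation":[[0.01,0.18,0]],"dr":[[0,0,0]],"hand":[1]}' >&3 && python3 g.py 4.5 &&
python3 -m handwheel '{"translation":[[0.01,0.17,-0.01]],"dr":[[0,0,0]],"hand":[1]}' >&3 && python3 g.py 4.5 &&
python3 -m handwheel '{"translation":[[0.02,0.17,0]],"dr":[[0,0,0]],"hand":[1]}' >&3 && python3 g.py 4.5 &&
python3 -m handwheel '{"translation":[[0.03,0.18,0]],"dr":[[0,0,0]],"hand":[1]}' >&3 && python3 g.py 4.5 &&
python3 -m handwheel '{"translation":[[0.03,0.17,-0.01]],"dr":[[0,0,0]],"hand":[1]}' >&3 && python3 g.py 4.5 &&
python3 -m handwheel '{"translation":[[0.04,0.17,0]],"dr":[[0,0,0]],"hand":[1]}' >&3 && python3 g.py 4.5 &&
python3 -m handwheel '{"translation":[[0.04,0.17,0]],"dr":[[0,0,0]],"hand":[1]}' >&3 && python3 g.py 4.5 &&
python3 -m handwheel '{"translation":[[0.05,0.17,-0.01]],"dr":[[0,0,0]],"hand":[1]}' >&3 && python3 g.py 4.5 &&
python3 -m handwheel '{"translation":[[0.05,0.16,0]],"dr":[[0,0,0]],"hand":[1]}' >&3 && python3 g.py 4.5 &&
python3 -m handwheel '{"translation":[[0.06,0.16,0]],"dr":[[0,0,0]],"hand":[1]}' >&3 && python3 g.py 4.5 &&
python3 -m handwheel '{"translation":[[0.07,0.17,-0.01]],"dr":[[0,0,0]],"hand":[1]}' >&3 && python3 g.py 4.5 &&
python3 -m handwheel '{"translation":[[0.07,0.15,0]],"dr":[[0,0,0]],"hand":[1]}' >&3 && python3 g.py 4.5 &&
python3 -m handwheel '{"translation":[[0.08,0.16,0]],"dr":[[0,0,0]],"hand":[1]}' >&3 && python3 g.py 4.5 &&
python3 -m handwheel '{"translation":[[0.08,0.15,-0.01]],"dr":[[0,0,0]],"hand":[1]}' >&3 && python3 g.py 4.5 &&
python3 -m handwheel '{"translation":[[0.09,0.16,0]],"dr":[[0,0,0]],"hand":[1]}' >&3 && python3 g.py 4.5 &&
python3 -m handwheel '{"translation":[[0.10,0.14,0]],"dr":[[0,0,0]],"hand":[1]}' >&3 && python3 g.py 4.5 &&
python3 -m handwheel '{"translation":[[0.09,0.15,-0.01]],"dr":[[0,0,0]],"hand":[1]}' >&3 && python3 g.py 4.5 &&
python3 -m handwheel '{"translation":[[0.11,0.14,0]],"dr":[[0,0,0]],"hand":[1]}' >&3 && python3 g.py 4.5 &&
python3 -m handwheel '{"translation":[[0.11,0.13,0]],"dr":[[0,0,0]],"hand":[1]}' >&3 && python3 g.py 4.5 &&
python3 -m handwheel '{"translation":[[0.11,0.14,-0.01]],"dr":[[0,0,0]],"hand":[1]}' >&3 && python3 g.py 4.5 &&
python3 -m handwheel '{"translation":[[0.12,0.13,0]],"dr":[[0,0,0]],"hand":[1]}' >&3 && python3 g.py 4.5 &&
python3 -m handwheel '{"translation":[[0.12,0.12,0]],"dr":[[0,0,0]],"hand":[1]}' >&3 && python3 g.py 4.5
python3 tab.py 45.51 9.68 -225.4 -325.4 2
```

```text
t=8.0 ang=-163.1 r=49.8 z=328.5 push=1.7 rad=-4.9 Fz=-6.7 g=20
t=8.1 ang=-165.2 r=49.8 z=328.5 push=1.7 rad=-4.4 Fz=-6.0 g=20
t=8.2 ang=-167.1 r=49.8 z=328.4 push=1.6 rad=-5.1 Fz=-4.3 g=20
t=8.2 ang=-169.2 r=49.8 z=328.4 push=1.7 rad=-5.5 Fz=-5.1 g=20
t=8.3 ang=-171.2 r=49.8 z=328.4 push=2.3 rad=-4.8 Fz=-6.0 g=20
t=8.4 ang=-173.3 r=49.9 z=328.3 push=0.8 rad=-4.9 Fz=-4.3 g=20
t=8.6 ang=-175.3 r=49.9 z=328.3 push=1.9 rad=-4.3 Fz=-4.7 g=20
t=8.7 ang=-177.3 r=49.9 z=328.3 push=1.7 rad=-4.5 Fz=-5.2 g=20
t=8.8 ang=-179.4 r=49.9 z=328.2 push=1.8 rad=-4.3 Fz=-4.4 g=20
t=8.8 ang=178.6 r=50.0 z=328.2 push=1.3 rad=-5.1 Fz=-4.5 g=20
t=8.9 ang=176.6 r=50.0 z=328.2 push=1.5 rad=-4.1 Fz=-5.0 g=20
t=9.1 ang=174.7 r=50.0 z=328.1 push=1.3 rad=-5.3 Fz=-4.1 g=20
t=9.2 ang=172.6 r=50.0 z=328.1 push=2.2 rad=-5.6 Fz=-4.1 g=20
t=9.2 ang=170.5 r=50.0 z=328.1 push=1.1 rad=-4.9 Fz=-4.3 g=20
t=9.3 ang=168.5 r=50.1 z=328.0 push=1.8 rad=-3.9 Fz=-3.0 g=20
t=9.4 ang=166.5 r=50.1 z=328.0 push=1.3 rad=-4.7 Fz=-2.4 g=20
t=9.6 ang=164.5 r=50.1 z=327.9 push=1.0 rad=-4.1 Fz=-3.2 g=20
t=9.7 ang=162.5 r=50.1 z=327.9 push=1
[... 1497 characters left out ...]
-275.4 [0.17,-0.01,-0.01]  -277.4 [0.17,-0.02,0.00]  -279.4 [0.18,-0.03,0.00]  -281.4 [0.17,-0.03,-0.01]
-283.4 [0.17,-0.04,0.00]  -285.4 [0.17,-0.04,0.00]  -287.4 [0.17,-0.05,-0.01]  -289.4 [0.16,-0.05,0.00]
-291.4 [0.16,-0.06,0.00]  -293.4 [0.17,-0.07,-0.01]  -295.4 [0.15,-0.07,0.00]  -297.4 [0.16,-0.08,0.00]
-299.4 [0.15,-0.08,-0.01]  -301.4 [0.16,-0.09,0.00]  -303.4 [0.14,-0.10,0.00]  -305.4 [0.15,-0.09,-0.01]
-307.4 [0.14,-0.11,0.00]  -309.4 [0.13,-0.11,0.00]  -311.4 [0.14,-0.11,-0.01]  -313.4 [0.13,-0.12,0.00]
-315.4 [0.12,-0.12,0.00]  -317.4 [0.12,-0.13,-0.01]  -319.4 [0.12,-0.13,0.00]  -321.4 [0.11,-0.13,0.00]
-323.4 [0.10,-0.14,-0.01]  -325.4 [0.11,-0.14,0.00]  end cmd [53.14  8.96]
```

```bash
exec 3>/dev/null
python3 -m handwheel '{"translation":[[0.13,0.12,-0.01]],"dr":[[0,0,0]],"hand":[1]}' >&3 && python3 g.py 4.5 &&
python3 -m handwheel '{"translation":[[0.13,0.12,0]],"dr":[[0,0,0]],"hand":[1]}' >&3 && python3 g.py 4.5 &&
python3 -m handwheel '{"translation":[[0.13,0.11,0]],"dr":[[0,0,0]],"hand":[1]}' >&3 && python3 g.py 4.5 &&
python3 -m handwheel '{"translation":[[0.14,0.10,-0.01]],"dr":[[0,0,0]],"hand":[1]}' >&3 && python3 g.py 4.5 &&
python3 -m handwheel '{"translation":[[0.14,0.11,0]],"dr":[[0,0,0]],"hand":[1]}' >&3 && python3 g.py 4.5 &&
python3 -m handwheel '{"translation":[[0.15,0.09,0]],"dr":[[0,0,0]],"hand":[1]}' >&3 && python3 g.py 4.5 &&
python3 -m handwheel '{"translation":[[0.14,0.09,-0.01]],"dr":[[0,0,0]],"hand":[1]}' >&3 && python3 g.py 4.5 &&
python3 -m handwheel '{"translation":[[0.16,0.09,0]],"dr":[[0,0,0]],"hand":[1]}' >&3 && python3 g.py 4.5 &&
python3 -m handwheel '{"translation":[[0.15,0.08,0]],"dr":[[0,0,0]],"hand":[1]}' >&3 && python3 g.py 4.5 &&
python3 -m handwheel '{"translation":[[0.16,0.08,-0.01]],"dr":[[0,0,0]],"hand":[1]}' >&3 && python3 g.py 4.5 &&
python3 -m handwheel '{"translation":[[0.16,0.07,0]],"dr":[[0,0,0]],"hand":[1]}' >&3 && python3 g.py 4.5 &&
python3 -m handwheel '{"translation":[[0.16,0.06,0]],"dr":[[0,0,0]],"hand":[1]}' >&3 && python3 g.py 4.5 &&
python3 -m handwheel '{"translation":[[0.17,0.06,-0.01]],"dr":[[0,0,0]],"hand":[1]}' >&3 && python3 g.py 4.5 &&
python3 -m handwheel '{"translation":[[0.16,0.05,0]],"dr":[[0,0,0]],"hand":[1]}' >&3 && python3 g.py 4.5 &&
python3 -m handwheel '{"translation":[[0.17,0.05,0]],"dr":[[0,0,0]],"hand":[1]}' >&3 && python3 g.py 4.5 &&
python3 -m handwheel '{"translation":[[0.17,0.04,-0.01]],"dr":[[0,0,0]],"hand":[1]}' >&3 && python3 g.py 4.5 &&
python3 -m handwheel '{"translation":[[0.17,0.03,0]],"dr":[[0,0,0]],"hand":[1]}' >&3 && python3 g.py 4.5 &&
python3 -m handwheel '{"translation":[[0.17,0.03,0]],"dr":[[0,0,0]],"hand":[1]}' >&3 && python3 g.py 4.5 &&
python3 -m handwheel '{"translation":[[0.18,0.03,-0.01]],"dr":[[0,0,0]],"hand":[1]}' >&3 && python3 g.py 4.5 &&
python3 -m handwheel '{"translation":[[0.17,0.01,0]],"dr":[[0,0,0]],"hand":[1]}' >&3 && python3 g.py 4.5 &&
python3 -m handwheel '{"translation":[[0.17,0.01,0]],"dr":[[0,0,0]],"hand":[1]}' >&3 && python3 g.py 4.5 &&
python3 -m handwheel '{"translation":[[0.18,0.01,-0.01]],"dr":[[0,0,0]],"hand":[1]}' >&3 && python3 g.py 4.5 &&
python3 -m handwheel '{"translation":[[0.17,0,0]],"dr":[[0,0,0]],"hand":[1]}' >&3 && python3 g.py 4.5 &&
python3 -m handwheel '{"translation":[[0.18,-0.01,0]],"dr":[[0,0,0]],"hand":[1]}' >&3 && python3 g.py 4.5 &&
python3 -m handwheel '{"translation":[[0.17,-0.01,-0.01]],"dr":[[0,0,0]],"hand":[1]}' >&3 && python3 g.py 4.5 &&
python3 -m handwheel '{"translation":[[0.17,-0.02,0]],"dr":[[0,0,0]],"hand":[1]}' >&3 && python3 g.py 4.5 &&
python3 -m handwheel '{"translation":[[0.18,-0.03,0]],"dr":[[0,0,0]],"hand":[1]}' >&3 && python3 g.py 4.5 &&
python3 -m handwheel '{"translation":[[0.17,-0.03,-0.01]],"dr":[[0,0,0]],"hand":[1]}' >&3 && python3 g.py 4.5 &&
python3 -m handwheel '{"translation":[[0.17,-0.04,0]],"dr":[[0,0,0]],"hand":[1]}' >&3 && python3 g.py 4.5 &&
python3 -m handwheel '{"translation":[[0.17,-0.04,0]],"dr":[[0,0,0]],"hand":[1]}' >&3 && python3 g.py 4.5 &&
python3 -m handwheel '{"translation":[[0.17,-0.05,-0.01]],"dr":[[0,0,0]],"hand":[1]}' >&3 && python3 g.py 4.5 &&
python3 -m handwheel '{"translation":[[0.16,-0.05,0]],"dr":[[0,0,0]],"hand":[1]}' >&3 && python3 g.py 4.5 &&
python3 -m handwheel '{"translation":[[0.16,-0.06,0]],"dr":[[0,0,0]],"hand":[1]}' >&3 && python3 g.py 4.5 &&
python3 -m handwheel '{"translation":[[0.17,-0.07,-0.01]],"dr":[[0,0,0]],"hand":[1]}' >&3 && python3 g.py 4.5
```

```text
t=11.2 ang=132.4 r=50.2 z=327.4 push=2.8 rad=1.3 Fz=3.4 g=20
t=11.2 ang=130.3 r=50.2 z=327.4 push=1.8 rad=1.9 Fz=2.7 g=20
t=11.3 ang=128.4 r=50.2 z=327.4 push=1.4 rad=2.8 Fz=3.1 g=20
t=11.4 ang=126.4 r=50.2 z=327.4 push=1.5 rad=2.7 Fz=3.1 g=20
t=11.6 ang=124.3 r=50.3 z=327.3 push=2.4 rad=2.9 Fz=4.4 g=20
t=11.7 ang=122.3 r=50.2 z=327.3 push=1.9 rad=4.5 Fz=3.1 g=20
t=11.8 ang=120.4 r=50.2 z=327.3 push=2.8 rad=3.6 Fz=4.5 g=20
t=11.8 ang=118.3 r=50.2 z=327.3 push=1.8 rad=4.4 Fz=4.4 g=20
t=11.9 ang=116.3 r=50.2 z=327.2 push=0.4 rad=5.3 Fz=3.9 g=20
t=12.1 ang=114.2 r=50.2 z=327.2 push=1.4 rad=5.1 Fz=4.7 g=20
t=12.2 ang=112.2 r=50.3 z=327.2 push=1.5 rad=5.5 Fz=3.9 g=20
t=12.2 ang=110.2 r=50.3 z=327.1 push=2.4 rad=5.9 Fz=2.9 g=20
t=12.3 ang=108.1 r=50.3 z=327.1 push=2.3 rad=5.0 Fz=5.2 g=20
t=12.4 ang=106.1 r=50.3 z=327.1 push=1.3 rad=4.9 Fz=4.4 g=20
t=12.6 ang=104.1 r=50.3 z=327.1 push=0.7 rad=4.5 Fz=3.9 g=20
t=12.7 ang=102.0 r=50.3 z=327.0 push=1.2 rad=4.6 Fz=4.6 g=20
t=12.8 ang=100.0 r=50.3 z=327.0 push=2.2 rad=4.3 Fz=2.8 g=20
t=12.8 ang=98.0 r=50.3 z=327.0 push=1.4 rad=4.9 Fz=2.9 g=20
t=1
[... 256 characters left out ...]
0.4 z=326.8 push=1.8 rad=6.1 Fz=3.0 g=20
t=13.4 ang=85.9 r=50.4 z=326.8 push=2.3 rad=4.5 Fz=2.7 g=20
t=13.6 ang=83.9 r=50.5 z=326.7 push=1.2 rad=5.7 Fz=3.1 g=20
t=13.7 ang=81.9 r=50.4 z=326.7 push=1.3 rad=5.0 Fz=3.0 g=20
t=13.8 ang=79.9 r=50.4 z=326.7 push=1.8 rad=4.2 Fz=2.4 g=20
t=13.8 ang=77.9 r=50.4 z=326.6 push=1.6 rad=4.0 Fz=3.3 g=20
t=13.9 ang=75.9 r=50.4 z=326.7 push=2.4 rad=4.9 Fz=2.0 g=20
t=14.1 ang=73.9 r=50.5 z=326.6 push=1.1 rad=4.4 Fz=2.1 g=20
t=14.2 ang=71.9 r=50.5 z=326.5 push=2.1 rad=5.7 Fz=2.5 g=20
t=14.2 ang=70.0 r=50.5 z=326.5 push=1.8 rad=4.7 Fz=2.8 g=20
t=14.3 ang=68.1 r=50.4 z=326.5 push=2.1 rad=4.5 Fz=2.2 g=20
t=14.4 ang=65.9 r=50.5 z=326.5 push=2.0 rad=4.9 Fz=2.9 g=20
```

```bash
exec 3>/dev/null
python3 -m handwheel '{"translation":[[0.15,-0.07,0]],"dr":[[0,0,0]],"hand":[1]}' >&3 && python3 g.py 4.5 &&
python3 -m handwheel '{"translation":[[0.16,-0.08,0]],"dr":[[0,0,0]],"hand":[1]}' >&3 && python3 g.py 4.5 &&
python3 -m handwheel '{"translation":[[0.15,-0.08,-0.01]],"dr":[[0,0,0]],"hand":[1]}' >&3 && python3 g.py 4.5 &&
python3 -m handwheel '{"translation":[[0.16,-0.09,0]],"dr":[[0,0,0]],"hand":[1]}' >&3 && python3 g.py 4.5 &&
python3 -m handwheel '{"translation":[[0.14,-0.10,0]],"dr":[[0,0,0]],"hand":[1]}' >&3 && python3 g.py 4.5 &&
python3 -m handwheel '{"translation":[[0.15,-0.09,-0.01]],"dr":[[0,0,0]],"hand":[1]}' >&3 && python3 g.py 4.5 &&
python3 -m handwheel '{"translation":[[0.14,-0.11,0]],"dr":[[0,0,0]],"hand":[1]}' >&3 && python3 g.py 4.5 &&
python3 -m handwheel '{"translation":[[0.13,-0.11,0]],"dr":[[0,0,0]],"hand":[1]}' >&3 && python3 g.py 4.5 &&
python3 -m handwheel '{"translation":[[0.14,-0.11,-0.01]],"dr":[[0,0,0]],"hand":[1]}' >&3 && python3 g.py 4.5 &&
python3 -m handwheel '{"translation":[[0.13,-0.12,0]],"dr":[[0,0,0]],"hand":[1]}' >&3 && python3 g.py 4.5 &&
python3 -m handwheel '{"translation":[[0.12,-0.12,0]],"dr":[[0,0,0]],"hand":[1]}' >&3 && python3 g.py 4.5 &&
python3 -m handwheel '{"translation":[[0.12,-0.13,-0.01]],"dr":[[0,0,0]],"hand":[1]}' >&3 && python3 g.py 4.5 &&
python3 -m handwheel '{"translation":[[0.12,-0.13,0]],"dr":[[0,0,0]],"hand":[1]}' >&3 && python3 g.py 4.5 &&
python3 -m handwheel '{"translation":[[0.11,-0.13,0]],"dr":[[0,0,0]],"hand":[1]}' >&3 && python3 g.py 4.5 &&
python3 -m handwheel '{"translation":[[0.10,-0.14,-0.01]],"dr":[[0,0,0]],"hand":[1]}' >&3 && python3 g.py 4.5 &&
python3 -m handwheel '{"translation":[[0.11,-0.14,0]],"dr":[[0,0,0]],"hand":[1]}' >&3 && python3 g.py 4.5
python3 tab.py 53.14 8.96 -325.4 -465.4 2
```

```text
t=14.6 ang=64.0 r=50.4 z=326.4 push=1.5 rad=4.4 Fz=2.6 g=20
t=14.7 ang=62.0 r=50.4 z=326.4 push=1.9 rad=4.7 Fz=1.2 g=20
t=14.8 ang=60.0 r=50.4 z=326.4 push=1.3 rad=4.2 Fz=1.8 g=20
t=14.8 ang=58.0 r=50.4 z=326.3 push=0.2 rad=5.0 Fz=1.7 g=20
t=14.9 ang=56.0 r=50.4 z=326.3 push=1.3 rad=5.6 Fz=1.4 g=20
t=15.1 ang=54.0 r=50.5 z=326.2 push=2.0 rad=4.3 Fz=2.6 g=20
t=15.2 ang=52.0 r=50.4 z=326.3 push=1.5 rad=4.3 Fz=2.1 g=20
t=15.2 ang=50.0 r=50.4 z=326.2 push=1.3 rad=4.9 Fz=1.7 g=20
t=15.3 ang=48.0 r=50.4 z=326.2 push=2.0 rad=4.0 Fz=1.7 g=20
t=15.4 ang=46.0 r=50.4 z=326.1 push=2.0 rad=5.0 Fz=1.8 g=20
t=15.6 ang=44.1 r=50.4 z=326.1 push=1.2 rad=5.5 Fz=1.9 g=20
t=15.7 ang=42.0 r=50.4 z=326.1 push=2.1 rad=4.9 Fz=1.7 g=20
t=15.8 ang=40.0 r=50.4 z=326.1 push=2.2 rad=5.3 Fz=1.4 g=20
t=15.8 ang=38.1 r=50.3 z=326.0 push=1.9 rad=5.4 Fz=1.4 g=20
t=15.9 ang=36.1 r=50.3 z=326.0 push=1.8 rad=4.9 Fz=1.3 g=20
t=16.1 ang=34.1 r=50.4 z=325.9 push=0.6 rad=5.6 Fz=1.8 g=20
-327.4 [0.09,-0.15,0.00]  -329.4 [0.09,-0.14,-0.01]  -331.4 [0.09,-0.16,0.00]  -333.4 [0.08,-0.15,0.00]
-335.4 [0.08,-0.16,-0.01]  -337.4 [0
[... 1051 characters left out ...]
11,0.00]  -417.4 [-0.15,-0.09,0.00]  -419.4 [-0.14,-0.09,-0.01]  -421.4 [-0.16,-0.09,0.00]
-423.4 [-0.15,-0.08,0.00]  -425.4 [-0.16,-0.08,-0.01]  -427.4 [-0.16,-0.07,0.00]  -429.4 [-0.16,-0.06,0.00]
-431.4 [-0.17,-0.06,-0.01]  -433.4 [-0.16,-0.05,0.00]  -435.4 [-0.17,-0.05,0.00]  -437.4 [-0.17,-0.04,-0.01]
-439.4 [-0.17,-0.03,0.00]  -441.4 [-0.17,-0.03,0.00]  -443.4 [-0.18,-0.03,-0.01]  -445.4 [-0.17,-0.01,0.00]
-447.4 [-0.17,-0.01,0.00]  -449.4 [-0.18,-0.01,-0.01]  -451.4 [-0.17,0.00,0.00]  -453.4 [-0.18,0.01,0.00]
-455.4 [-0.17,0.01,-0.01]  -457.4 [-0.17,0.02,0.00]  -459.4 [-0.18,0.03,0.00]  -461.4 [-0.17,0.03,-0.01]
-463.4 [-0.17,0.04,0.00]  -465.4 [-0.17,0.04,0.00]  end cmd [47.69  1.3 ]
```

```bash
exec 3>/dev/null
python3 -m handwheel '{"translation":[[0.09,-0.15,0]],"dr":[[0,0,0]],"hand":[1]}' >&3 && python3 g.py 4.5 &&
python3 -m handwheel '{"translation":[[0.09,-0.14,-0.01]],"dr":[[0,0,0]],"hand":[1]}' >&3 && python3 g.py 4.5 &&
python3 -m handwheel '{"translation":[[0.09,-0.16,0]],"dr":[[0,0,0]],"hand":[1]}' >&3 && python3 g.py 4.5 &&
python3 -m handwheel '{"translation":[[0.08,-0.15,0]],"dr":[[0,0,0]],"hand":[1]}' >&3 && python3 g.py 4.5 &&
python3 -m handwheel '{"translation":[[0.08,-0.16,-0.01]],"dr":[[0,0,0]],"hand":[1]}' >&3 && python3 g.py 4.5 &&
python3 -m handwheel '{"translation":[[0.07,-0.16,0]],"dr":[[0,0,0]],"hand":[1]}' >&3 && python3 g.py 4.5 &&
python3 -m handwheel '{"translation":[[0.06,-0.16,0]],"dr":[[0,0,0]],"hand":[1]}' >&3 && python3 g.py 4.5 &&
python3 -m handwheel '{"translation":[[0.06,-0.17,-0.01]],"dr":[[0,0,0]],"hand":[1]}' >&3 && python3 g.py 4.5 &&
python3 -m handwheel '{"translation":[[0.05,-0.16,0]],"dr":[[0,0,0]],"hand":[1]}' >&3 && python3 g.py 4.5 &&
python3 -m handwheel '{"translation":[[0.05,-0.17,0]],"dr":[[0,0,0]],"hand":[1]}' >&3 && python3 g.py 4.5 &&
python3 -m handwheel '{"translation":[[0.04,-0.17,-0.01]],"dr":[[0,0,0]],"hand":[1]}' >&3 && python3 g.py 4.5 &&
python3 -m handwheel '{"translation":[[0.03,-0.17,0]],"dr":[[0,0,0]],"hand":[1]}' >&3 && python3 g.py 4.5 &&
python3 -m handwheel '{"translation":[[0.03,-0.17,0]],"dr":[[0,0,0]],"hand":[1]}' >&3 && python3 g.py 4.5 &&
python3 -m handwheel '{"translation":[[0.03,-0.18,-0.01]],"dr":[[0,0,0]],"hand":[1]}' >&3 && python3 g.py 4.5 &&
python3 -m handwheel '{"translation":[[0.01,-0.17,0]],"dr":[[0,0,0]],"hand":[1]}' >&3 && python3 g.py 4.5 &&
python3 -m handwheel '{"translation":[[0.01,-0.17,0]],"dr":[[0,0,0]],"hand":[1]}' >&3 && python3 g.py 4.5 &&
python3 -m handwheel '{"translation":[[0.01,-0.18,-0.01]],"dr":[[0,0,0]],"hand":[1]}' >&3 && python3 g.py 4.5 &&
python3 -m handwheel '{"translation":[[0,-0.17,0]],"dr":[[0,0,0]],"hand":[1]}' >&3 && python3 g.py 4.5 &&
python3 -m handwheel '{"translation":[[-0.01,-0.18,0]],"dr":[[0,0,0]],"hand":[1]}' >&3 && python3 g.py 4.5 &&
python3 -m handwheel '{"translation":[[-0.01,-0.17,-0.01]],"dr":[[0,0,0]],"hand":[1]}' >&3 && python3 g.py 4.5 &&
python3 -m handwheel '{"translation":[[-0.02,-0.17,0]],"dr":[[0,0,0]],"hand":[1]}' >&3 && python3 g.py 4.5 &&
python3 -m handwheel '{"translation":[[-0.03,-0.18,0]],"dr":[[0,0,0]],"hand":[1]}' >&3 && python3 g.py 4.5 &&
python3 -m handwheel '{"translation":[[-0.03,-0.17,-0.01]],"dr":[[0,0,0]],"hand":[1]}' >&3 && python3 g.py 4.5 &&
python3 -m handwheel '{"translation":[[-0.04,-0.17,0]],"dr":[[0,0,0]],"hand":[1]}' >&3 && python3 g.py 4.5 &&
python3 -m handwheel '{"translation":[[-0.04,-0.17,0]],"dr":[[0,0,0]],"hand":[1]}' >&3 && python3 g.py 4.5 &&
python3 -m handwheel '{"translation":[[-0.05,-0.17,-0.01]],"dr":[[0,0,0]],"hand":[1]}' >&3 && python3 g.py 4.5 &&
python3 -m handwheel '{"translation":[[-0.05,-0.16,0]],"dr":[[0,0,0]],"hand":[1]}' >&3 && python3 g.py 4.5 &&
python3 -m handwheel '{"translation":[[-0.06,-0.16,0]],"dr":[[0,0,0]],"hand":[1]}' >&3 && python3 g.py 4.5 &&
python3 -m handwheel '{"translation":[[-0.07,-0.17,-0.01]],"dr":[[0,0,0]],"hand":[1]}' >&3 && python3 g.py 4.5 &&
python3 -m handwheel '{"translation":[[-0.07,-0.15,0]],"dr":[[0,0,0]],"hand":[1]}' >&3 && python3 g.py 4.5
```

```text
t=16.1 ang=32.1 r=50.3 z=325.9 push=1.7 rad=4.9 Fz=0.2 g=20
t=16.2 ang=30.2 r=50.3 z=325.9 push=0.7 rad=3.3 Fz=2.0 g=20
t=16.4 ang=28.2 r=50.3 z=325.9 push=0.5 rad=4.5 Fz=1.7 g=20
t=16.4 ang=26.2 r=50.3 z=325.8 push=2.4 rad=4.7 Fz=1.4 g=20
t=16.6 ang=24.2 r=50.3 z=325.8 push=1.5 rad=5.7 Fz=2.0 g=20
t=16.6 ang=22.2 r=50.3 z=325.7 push=1.6 rad=4.7 Fz=2.4 g=20
t=16.8 ang=20.3 r=50.2 z=325.7 push=2.0 rad=5.3 Fz=1.7 g=20
t=16.9 ang=18.2 r=50.2 z=325.6 push=2.1 rad=5.2 Fz=2.4 g=20
t=16.9 ang=16.3 r=50.2 z=325.6 push=0.4 rad=4.7 Fz=0.2 g=20
t=17.1 ang=14.3 r=50.3 z=325.5 push=1.8 rad=5.6 Fz=1.2 g=20
t=17.1 ang=12.4 r=50.3 z=325.5 push=3.5 rad=5.1 Fz=2.4 g=20
t=17.2 ang=10.8 r=50.2 z=325.4 push=5.7 rad=5.7 Fz=2.4 g=20
```

The push has risen to 5.7 N, so the shoe is making contact. I'll settle, then nudge a little for a clear snug.

```bash
exec 3>/dev/null
python3 -m handwheel '{"translation":[[0,0,0],[0,0,0]],"dr":[[0,0,0],[0,0,0]],"hand":[1,1]}' >&3 && python3 g.py 7 &&
python3 -m handwheel '{"translation":[[0.02,-0.09,0],[0.02,-0.09,0]],"dr":[[0,0,0],[0,0,0]],"hand":[1,1]}' >&3 && python3 g.py 7.5 &&
python3 -m handwheel '{"translation":[[0.02,-0.09,0],[0.02,-0.09,0]],"dr":[[0,0,0],[0,0,0]],"hand":[1,1]}' >&3 && python3 g.py 7.5
```

```text
t=17.4 ang=10.8 r=50.2 z=325.4 push=3.5 rad=5.1 Fz=1.4 g=20
t=17.6 ang=10.1 r=50.3 z=325.4 push=6.0 rad=5.1 Fz=2.1 g=20
t=17.9 ang=9.2 r=50.3 z=325.4 push=6.3 rad=4.2 Fz=1.7 g=20
```

```bash
exec 3>/dev/null
python3 -m handwheel '{"translation":[[0.01,-0.09,0],[0.01,-0.09,0],[0.01,-0.09,0]],"dr":[[0,0,0],[0,0,0],[0,0,0]],"hand":[1,1,1]}' >&3 && python3 g.py 8
sed -i 's/\[.*/[.4902,.0615]/' C.txt
python3 - <<'E'
import numpy as np
C=np.array([49.02,6.14]);  # cmd now
p=np.array([53.14+.72+.05,8.96-1.94-.27]);print(p,np.degrees(np.arctan2(*(p-C)[::-1])))
o=np.zeros(3)
for i,a in enumerate(np.arange(12,103,5)):
    q=C+5*np.array([np.cos(np.radians(a)),np.sin(np.radians(a))]);d=np.append(q-p,.6*(a-8)/360);print(a,np.round(d,2).tolist())
E
```

```text
t=18.1 ang=8.5 r=50.2 z=325.4 push=6.0 rad=5.9 Fz=2.0 g=20
[53.91  6.75] 7.110595060630213
12 [0.0, 0.43, 0.01]
17 [-0.11, 0.85, 0.01]
22 [-0.25, 1.26, 0.02]
27 [-0.43, 1.66, 0.03]
32 [-0.65, 2.04, 0.04]
37 [-0.9, 2.4, 0.05]
42 [-1.17, 2.74, 0.06]
47 [-1.48, 3.05, 0.06]
52 [-1.81, 3.33, 0.07]
57 [-2.17, 3.58, 0.08]
62 [-2.54, 3.8, 0.09]
67 [-2.94, 3.99, 0.1]
72 [-3.34, 4.15, 0.11]
77 [-3.77, 4.26, 0.12]
82 [-4.19, 4.34, 0.12]
87 [-4.63, 4.38, 0.13]
92 [-5.06, 4.39, 0.14]
97 [-5.5, 4.35, 0.15]
102 [-5.93, 4.28, 0.16]
```

```bash
exec 3>/dev/null
python3 -m handwheel '{"translation":[[0.01,-0.09,0],[0.01,-0.09,0]],"dr":[[0,0,0],[0,0,0]],"hand":[1,1]}' >&3 && python3 g.py 8 &&
python3 -m handwheel '{"translation":[[0.01,-0.09,0],[0.01,-0.09,0],[0.01,-0.09,0]],"dr":[[0,0,0],[0,0,0],[0,0,0]],"hand":[1,1,1]}' >&3 && python3 g.py 8
```

```text
t=18.4 ang=7.2 r=50.2 z=325.4 push=8.1 rad=5.3 Fz=1.7 g=20
```

The push is 8.1 N, so it's snug. Touch was near 13° and the back-off target is about 102°.

```bash
exec 3>/dev/null
python3 -m handwheel '{"translation":[[-0.08,0.5,0.01],[-0.19,0.92,0.01],[-0.33,1.33,0.02],[-0.51,1.73,0.03],[-0.73,2.11,0.04],[-0.98,2.47,0.05],[-1.25,2.81,0.06],[-1.56,3.12,0.06],[-1.89,3.4,0.07],[-2.25,3.65,0.08]],"dr":[[0,0,0],[0,0,0],[0,0,0],[0,0,0],[0,0,0],[0,0,0],[0,0,0],[0,0,0],[0,0,0],[0,0,0]],"hand":[1,1,1,1,1,1,1,1,1,1]}' >&3; python3 g.py 9 &&
python3 -m handwheel '{"translation":[[-0.37,0.22,0.01],[-0.77,0.41,0.02],[-1.17,0.57,0.03],[-1.6,0.68,0.04],[-2.02,0.76,0.04],[-2.46,0.8,0.05],[-2.89,0.81,0.06],[-3.33,0.77,0.07],[-3.76,0.7,0.08],[-3.76,0.7,0.08],[-3.76,0.7,0.08]],"dr":[[0,0,0],[0,0,0],[0,0,0],[0,0,0],[0,0,0],[0,0,0],[0,0,0],[0,0,0],[0,0,0],[0,0,0],[0,0,0]],"hand":[1,1,1,1,1,1,1,1,1,1,1]}' >&3; python3 g.py 9
```

```text
t=19.4 ang=56.8 r=50.2 z=326.3 push=-1.7 rad=5.7 Fz=1.8 g=20
t=20.4 ang=103.0 r=50.1 z=327.0 push=1.2 rad=4.4 Fz=5.7 g=20
```

```bash
python3 -m handwheel '{"translation":[[0,0,0],[0,0,0],[0,0,0],[0,0,0],[0,0,0],[0,0,0],[0,0,0],[0,0,0]],"dr":[[0,0,0],[0,0,0],[0,0,0],[0,0,0],[0,0,0],[0,0,0],[0,0,0],[0,0,0]],"hand":[0.5,0.5,0.5,0.5,0.5,0.5,0.5,0.5]}'
python3 -m handwheel '{"translation":[[0,0,1],[0,0,3],[0,0,6],[0,0,9],[0,0,12],[0,0,12],[0,0,12]],"dr":[[0,0,0],[0,0,0],[0,0,0],[0,0,0],[0,0,0],[0,0,0],[0,0,0]],"hand":[0.5,0.5,0.5,0.5,0.5,0.5,0.5]}'
python3 - <<'E'
from h import *
a=pic("scene","s3.png")["pixels"][150:270,270:430,::-1]
cv2.imwrite('pics/c5.png',cv2.resize(a,(800,600),interpolation=2))
E
```

```text
t: 21.25
ee_pos: [0.4798, 0.1103, 0.327]
tool_rot: [0.161, 0.987, 0.0, 0.0]
wrist_force: [0.2, -0.7, 0.3]
gripper_width: 0.0457
grasp_force: 0.0
t: 21.95
ee_pos: [0.4796, 0.1103, 0.4478]
tool_rot: [0.161, 0.987, 0.0, 0.001]
wrist_force: [-1.6, 0.2, -0.7]
gripper_width: 0.0457
grasp_force: 0.0
```

View pics/c5.png

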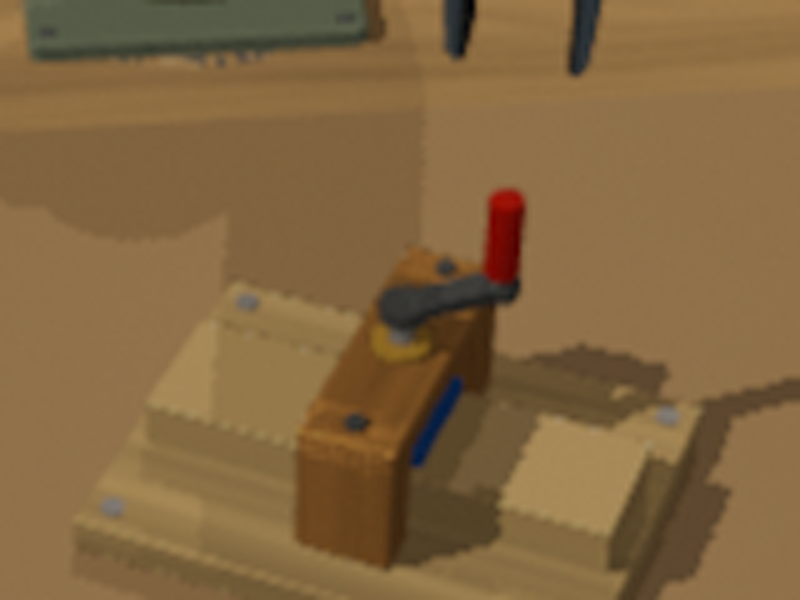

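The handle at (505,240) is released and points towards +y as intended. The fingers are well clear.

```bash
python3 -c "
from rig import hand_in; print(hand_in())"
```

```text
the job is handed in; nothing more can be done
None
```

I turned the screw clockwise until the shoe was snug on the strip (about 8 N at the handle), backed it off about 90° from first contact, released the handle, and handed the job in with the arm clear; the hand-in gave no verdict.

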